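# Unhasp the tea caddy and hold its sprung lid half open

### The job

Open the tea caddy for service: swing the hasp right back off the staple so that it hangs down outside the end of the caddy, then slide the spring-loaded lid half open, so that its edge stands over the divider: the tea sachets are clear and the spoon bay behind stays covered. The lid shuts itself if let go, so finish while still holding it there with the fingers, and do not disturb the other things on the worktop.

Things in the scene. Friction and masses are not known exactly. Their poses are not given: they have to be found in the camera images.
- caddy: steel tea caddy 160 x 330 x 92 mm, fixed to the worktop. Origin: centre of its underside; z up, y along its length, x across. Sliding lid over two bays at the -y end, 62 mm long each: sachets (y -155 to -93 mm) and spoons (y -77 to -15 mm). The +y half has a fixed cover, top z = 78 mm; the lid slides over it between side rails (|x| 68 to 81 mm, top z = 92 mm)
- lid (a joint): travel of the sprung sliding lid (m) along the caddy's +y: 0 shut, 0.070 half open, 0.140 fully open. Springs push it shut: about 3.5 N at 0, 10 N at half, 16 N fully open. The lid is a plain metal plate 136 x 156 x 4 mm, its top at z = 86 mm. With the hasp on it moves only about 3 mm
- lid_handle (a point): middle of the lid's handle (moves with the lid): a bar 10 mm thick, 84 mm long across the caddy (x), its centre 30 mm above the lid (caddy z = 116 mm) on two 8 mm posts 70 mm apart; with the lid shut it is at caddy y = -45 mm
- lid_edge (a point): top of the lid's leading edge, mid width (moves with the lid); with the lid shut at caddy y = -155 mm, half open at y = -85 mm, over the middle of the divider
- divider_top (a point): top middle of the upright divider between the two bays, 16 mm thick (caddy y -93 to -77 mm), at caddy y = -85 mm, z = 76 mm
- hasp (a joint): angle of the hasp (rad): 0 flat over the lid with its slot round the staple, 1.57 upright, 4.5 hanging down outside the -y end of the caddy. Light loose hinge, about 0.03 N m at most: it falls by its own weight to whichever side of upright it is let go on
- hasp_axis (a point): middle of the hasp's hinge axis, on the top corner of the -y end: caddy (0, -168, 94) mm; the axis runs along the caddy's x
- hasp_lip (a point): centre of the rolled thumb lip at the hasp's free end (moves with it): a bar 10 mm thick, 32 mm long along the caddy's x, 62 mm from the hinge axis, underside 8 mm above the lid when the hasp is on. The hasp is a slotted leaf 28 mm wide, 3 mm thick; the staple in its slot rises 20 mm above the lid, 43 mm from the hinge axis
- cup_a: white cup, 80 mm wide, 68 mm high, loose, in front of the caddy; origin under its centre; leave alone
- ramekin_a: white ramekin, 77 mm wide, 42 mm high, loose, behind the caddy; origin under its centre; leave alone
- ramekin_c: white ramekin, 67 mm wide, 39 mm high, loose, on the right; origin under its centre; leave alone
- spoon: metal teaspoon, 130 x 27 x 11 mm, loose, on the right; origin under its centre; leave alone
- loose_sachet: tea sachet lying flat, 58 x 68 x 10 mm, loose, front right; origin under its centre; leave alone
- pen: marker pen, 17 x 135 x 16 mm, loose, front left; origin under its centre; leave alone

How it is judged:
By the outcome, as a careful person would: the job done as asked, in the order asked, and still so for the second after the job is handed in, while the arm keeps its last pose, push and grip.
It also fails if it takes over 54 s, if anything falls off the work surface, if the arm or the gripper's body presses on something with over 40 N, if the wrist force passes 120 N, or if a joint passes its speed limit or range.

### The arm

A 6-joint arm with a two-finger parallel gripper is mounted at the origin on a cart in front of the work surface, level with it; the furniture and walls round the work are solid. World frame = base frame: x ahead of the robot, y to its left, z up, the work surface at z = 0. Lengths are in m, angles in degrees, forces in N, time in s.
With the tool pointing down it reaches from about 0.35 to 0.875 m from the base axis. Payload 4.2 kg.
Tool frame: the origin (TCP) lies between the finger pads; the fingertips stand 14 mm ahead of it and the grasp point (between the pads) lies 5 mm behind it; z points along the fingers, y is the line along which they close (so a half turn about z gives the same grasp; the last joint's range is limited). The gripper opens to 87 mm and grips with 3 to 60 N. Pads are 19 mm wide; open, the fingers measure 117 mm over their backs; the gripper's body (75 mm by 190 mm) begins 51 mm behind the grasp point.
Start: joints at [82.769, 22.042, 0.453, 0, -68.411, -14.817], TCP at [0.235, 0.579, 0.237] pointing down, gripper open.
Joint ranges: [-179.83, 179.83], [-69.29, 118.12], [-61.27, 80.66], [-181.25, 117.63], [-171.15, -9.14], [-177.46, 177.46]. Speed limits (degrees/s): [159.86, 159.86, 180, 180, 180, 180].

### API

Orientations are given as a 3x3 rotation matrix whose columns are the frame's x, y, z axes.
In Python, from station import * gives the robot as it stands. The module is installed in compiled form; this text tells all that it offers.
- The arm moves only by the tool play_rows, never from a script. Its argument "steps" is a list of rows, each an object of numbers: "ax", "ay", "az": the turn, a rotation vector about the tool's x, y, z in degrees; "dx", "dy", "dz": the shift along the tool's x, y, z in mm; "claw": the finger opening in mm, from 0 to 87. A call has 1 to 20 rows; each row shifts and turns the commanded pose from where the row before left it, along the tool's axes as they then stand; what a row does not reach is not made up. A row lasts 1/10 s, in which the tool goes at most 50 mm and 8.59 degrees, less where a joint would pass 70% of its speed; a pose out of reach is approached as far as the arm can. A call with a gripper value outside its range is refused whole. The fingers move at their own pace and stop on an object; the grip force is fixed at half the most. Time passes only in rows, so rows that do not move let the fingers close. It gives the time, the measured TCP pose, the force, the opening and the grip force at its end, in the units of the state.
- sense(): the state, without advancing time (a new reading comes with each control period).
- capture(name): name is "scene" or "top" or "wrist"; returns a dict with "frame" (400x640x3 uint8, blue, green, red), "range_z" (400x640 float32, m along the optical axis (not along the pixel's ray), 0 where there is no reading), "fx", "fy", "cx", "cy" (pixels), "xyz" and "rotation" of the camera in the world. Camera axes: x right, y down, z forward; pixel columns grow to the right and rows downward; lengths in m; the calibration is good to about 2 mm. A picture is of the moment at which its call begins.
- finish_job(): hands the job in; it is judged then, once.
The state is a dict: "time_s": time; "joints": joint angles; "joint_velocities": joint speeds; "effort": joint torques, N m; "tcp_pos": TCP position; "ee_rot": TCP orientation; "wrist_force": force on the tool from outside, world axes, zero at the start; "moment": the same for the moment, N m; "gripper_width": opening from 0.0 (shut) to 1.0 (fully open); "gripper_force": force on a finger pad.
Only numpy, scipy, OpenCV 4.12 (cv2) and the standard library are available. Lean on these libraries where they do the work, as an engineer would, in place of code of your own. Each camera call takes 0.05 s, during which the arm holds its last target. There are 200 camera calls.

## Working session

There is one attempt and no reset: what is moved stays moved. The work goes in short steps, Python scripts to look and compute and a tool call to move; the robot and the scene stay as the last step left them, time stands still between calls to the robot, and variables do not carry over. Pictures are saved under pics/ and viewed, at most 10 in all, crops included, and the job is handed in when it is done.

Besides the shell and the picture viewer there is one more tool, called as name(argument=value, ...) on one line, values as JSON. play_rows: Moves the arm, as the interface text tells. Its arguments: {"type":"object","properties":{"steps":{"type":"array"}},"required":["steps"]}

```bash
mkdir -p pics; cat > h.py <<'E'
from station import *
import numpy as np, cv2
def pts(c):
    z=c["range_z"]; v,u=np.indices(z.shape)
    p=np.stack([(u-c["cx"])/c["fx"]*z,(v-c["cy"])/c["fy"]*z,z],-1)
    w=p@np.array(c["rotation"]).T+np.array(c["xyz"]); w[z==0]=np.nan
    return w
E
python3 - <<'E'
from h import *
for n in ("scene","top"):
    c=capture(n); cv2.imwrite(f"pics/{n}0.png",c["frame"]); np.savez(f"{n}0.npz",**c)
    print(n,c["xyz"],np.round(c["rotation"],3).tolist(),c["fx"],c["cx"],c["cy"])
s=sense(); print(s["time_s"],s["tcp_pos"],np.round(s["ee_rot"],3).tolist(),s["gripper_width"])
E
```

```text
scene [-0.28004539  0.36748272  1.15343407] [[-0.415, -0.7, 0.581], [-0.91, 0.319, -0.266], [0.001, -0.639, -0.769]] 422.83369786811994 320.30366442857394 202.62914013417756
top [ 0.35261779 -0.01941101  1.09735668] [[-0.009, -0.985, 0.173], [-1.0, 0.013, 0.023], [-0.025, -0.173, -0.985]] 363.8535339368097 325.3952405674884 194.91612364542735
0.1 [0.23441991 0.57883583 0.23560605] [[0.927, -0.376, -0.001], [-0.376, -0.927, -0.002], [0.0, 0.002, -1.0]] 1.0035884164391342
```

View pics/scene0.png

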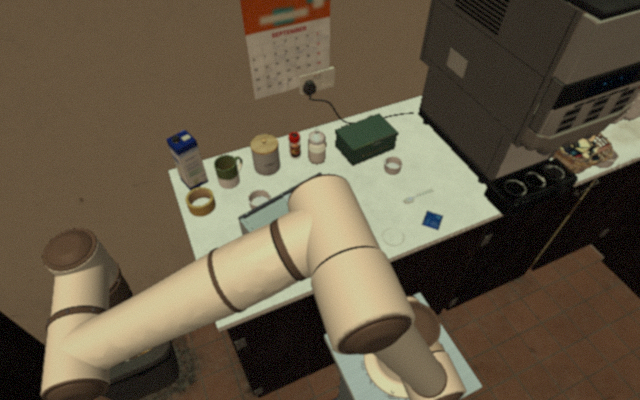

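View pics/top0.png

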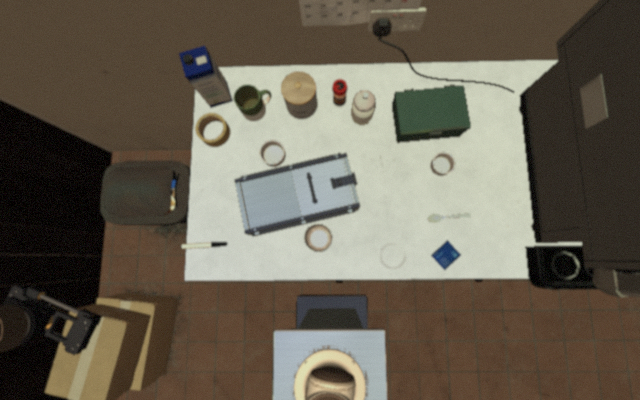

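The top view shows the caddy centred near (297,195). The hasp is at its right end, around (343,181), and the handle bar runs from (309,174) to (315,203). The cup is close in front at (318,237). Next I'll measure the caddy pose.

```bash
python3 - <<'E'
from h import *
c=dict(np.load("top0.npz")); w=pts(c); f=c["frame"]
def reg(u0,v0,u1,v1,lo,hi):
    m=np.zeros(w.shape[:2],bool); m[v0:v1,u0:u1]=1
    return m&(w[...,2]>lo)&(w[...,2]<hi)
m=reg(225,140,368,240,0.07,0.105)
n,l,s,_=cv2.connectedComponentsWithStats(m.astype(np.uint8)); k=1+np.argmax(s[1:,4]); m=l==k
P=w[m]; r=cv2.minAreaRect((P[:,:2]*1000).astype(np.float32)); print("rect",r, cv2.boxPoints(r).tolist(), len(P))
print("handle", [(tuple(np.round(q*1000)),) for q in w[reg(295,165,330,215,0.108,0.135)]][::12])
for name,lo,hi in (("lid",0.08,0.09),):
    q=w[reg(318,150,330,205,.06,.2)]; print("lid z",np.nanmedian(q[:,2]))
    q=w[reg(255,185,285,215,.06,.2)]; print("cover z",np.nanmedian(q[:,2]))
print("table z",np.nanmedian(w[90:130,300:340,2]),np.nanmedian(w[240:270,260:290,2]))
big=cv2.resize(f[140:250,225:365],None,fx=5.5,fy=5.5,interpolation=cv2.INTER_CUBIC)
cv2.imwrite("pics/crop.png",big)
E
```

```text
rect ((540.0352783203125, 83.49727630615234), (180.01425170898438, 337.4002685546875), 12.901877403259277) [[414.63275146484375, 227.84141540527344], [489.96820068359375, -101.04080200195312], [665.4378051757812, -60.84686279296875], [590.1023559570312, 268.03533935546875]] 7006
handle [((np.float64(589.0), np.float64(54.0), np.float64(122.0)),), ((np.float64(581.0), np.float64(49.0), np.float64(120.0)),), ((np.float64(570.0), np.float64(51.0), np.float64(119.0)),), ((np.float64(561.0), np.float64(46.0), np.float64(121.0)),), ((np.float64(551.0), np.float64(43.0), np.float64(125.0)),), ((np.float64(544.0), np.float64(38.0), np.float64(119.0)),), ((np.float64(533.0), np.float64(43.0), np.float64(119.0)),), ((np.float64(524.0), np.float64(38.0), np.float64(122.0)),), ((np.float64(516.0), np.float64(32.0), np.float64(122.0)),)]
lid z 0.08699069619922195
cover z 0.07876245155611272
table z 0.0010904835884104624 -0.0008474142552221675
```

View pics/crop.png

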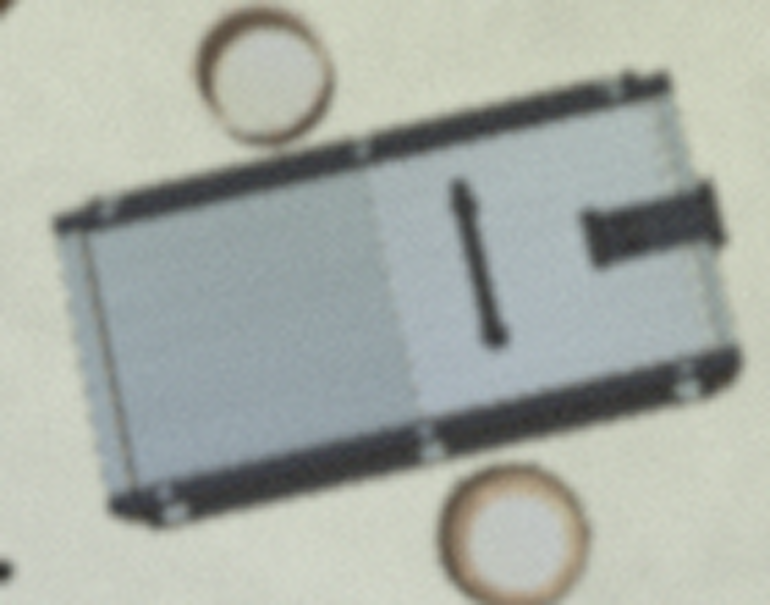

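The crop confirms the pose: yaw is about 13°, the handle is near world (0.552, 0.044, 0.121) and the hasp leaf points toward the handle. I'll move above the hasp and measure it more closely with the wrist camera.

play_rows(steps=[{"dx": 38, "dy": 30.5, "dz": -1}, {"dx": 38, "dy": 30.5, "dz": -1}, {"dx": 38, "dy": 30.5, "dz": -1}, {"dx": 38, "dy": 30.5, "dz": -1}, {"dx": 38, "dy": 30.5, "dz": -1}, {"dx": 38, "dy": 30.5, "dz": -1}, {"dx": 38, "dy": 30.5, "dz": -1}, {"dx": 38, "dy": 30.5, "dz": -1}, {"dx": 38, "dy": 30.5, "dz": -1}, {"dx": 38, "dy": 30.5, "dz": -1}, {"dx": 38, "dy": 30.5, "dz": -1}, {"dx": 38, "dy": 30.5, "dz": -1}, {"dx": 38, "dy": 30.5, "dz": -1}, {"dx": 36, "dy": 29, "dz": -1}, {"az": 8.5}, {"az": 8.5}, {"az": 8.5}, {"az": 8.5}, {"az": 8.5}, {"az": 8.5}])

```text
invalid input at $.steps[0]: expected keys ax, ay, az, dx, dy, dz, claw
```

```bash
python3 - <<'E'
from h import *
c=capture("wrist"); cv2.imwrite("pics/w1.png",c["frame"]); np.savez("w1.npz",**c)
print(c["xyz"],np.round(c["rotation"],3).tolist(),c["fx"])
s=sense(); print(s["time_s"],s["tcp_pos"],np.round(s["ee_rot"],4).tolist(),s["joints"])
E
```

```text
[0.29597984 0.55296056 0.38361019] [[-0.376, -0.897, -0.23], [-0.926, 0.365, 0.091], [0.003, 0.247, -0.969]] 343.2919421321478
0.15 [0.23446553 0.57888518 0.23571359] [[0.9268, -0.3755, -0.0005], [-0.3755, -0.9268, -0.0016], [0.0001, 0.0017, -1.0]] [ 8.27666671e+01  2.20801593e+01  3.96660728e-01 -1.85601484e-02
 -6.84109068e+01 -1.48164575e+01]
```

View pics/w1.png

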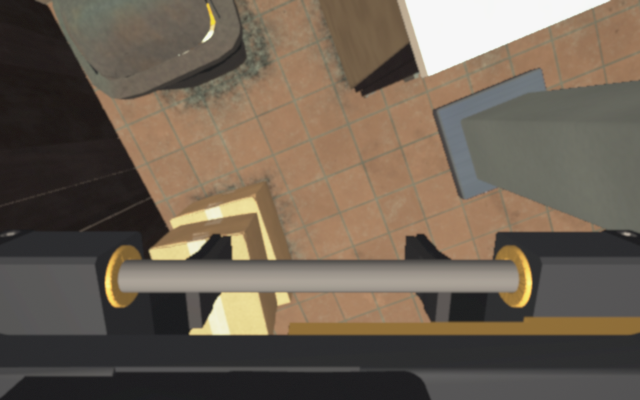

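The call was refused because every row needs all seven keys. The wrist view still shows the start pose. It also shows that the camera looks ahead along tool +x, so I'll stop over the handle, which puts the hasp in view.

play_rows(steps=[{"ax": 0, "ay": 0, "az": 0, "dx": 38, "dy": 29, "dz": -1, "claw": 87}, {"ax": 0, "ay": 0, "az": 0, "dx": 38, "dy": 29, "dz": -1, "claw": 87}, {"ax": 0, "ay": 0, "az": 0, "dx": 38, "dy": 29, "dz": -1, "claw": 87}, {"ax": 0, "ay": 0, "az": 0, "dx": 38, "dy": 29, "dz": -1, "claw": 87}, {"ax": 0, "ay": 0, "az": 0, "dx": 38, "dy": 29, "dz": -1, "claw": 87}, {"ax": 0, "ay": 0, "az": 0, "dx": 38, "dy": 29, "dz": -1, "claw": 87}, {"ax": 0, "ay": 0, "az": 0, "dx": 38, "dy": 29, "dz": -1, "claw": 87}, {"ax": 0, "ay": 0, "az": 0, "dx": 38, "dy": 29, "dz": -1, "claw": 87}, {"ax": 0, "ay": 0, "az": 0, "dx": 38, "dy": 29, "dz": -1, "claw": 87}, {"ax": 0, "ay": 0, "az": 0, "dx": 38, "dy": 29, "dz": -1, "claw": 87}, {"ax": 0, "ay": 0, "az": 0, "dx": 38, "dy": 29, "dz": -1, "claw": 87}, {"ax": 0, "ay": 0, "az": 0, "dx": 38, "dy": 29, "dz": -1, "claw": 87}, {"ax": 0, "ay": 0, "az": 0, "dx": 38, "dy": 29, "dz": -1, "claw": 87}, {"ax": 0, "ay": 0, "az": 8, "dx": 0, "dy": 0, "dz": 0, "claw": 60}, {"ax": 0, "ay": 0, "az": 8, "dx": 0, "dy": 0, "dz": 0, "claw": 60}, {"ax": 0, "ay": 0, "az": 8, "dx": 0, "dy": 0, "dz": 0, "claw": 60}, {"ax": 0, "ay": 0, "az": 8, "dx": 0, "dy": 0, "dz": 0, "claw": 60}, {"ax": 0, "ay": 0, "az": 8, "dx": 0, "dy": 0, "dz": 0, "claw": 60}, {"ax": 0, "ay": 0, "az": 8, "dx": 0, "dy": 0, "dz": 0, "claw": 60}, {"ax": 0, "ay": 0, "az": 7, "dx": 0, "dy": 0, "dz": 0, "claw": 60}])

```text
time_s: 2.15
tcp_pos: [0.5507, 0.0444, 0.2492]
ee_rot: [[0.219, -0.976, -0.001], [-0.976, -0.219, -0.0], [-0.0, 0.001, -1.0]]
wrist_force: [0.4, -1.0, 0.3]
gripper_width: 0.69
gripper_force: 0.0
```

```bash
python3 - <<'E'
from h import *
c=capture("wrist"); cv2.imwrite("pics/w2.png",c["frame"]); np.savez("w2.npz",**c)
print(c["xyz"],np.round(c["rotation"],3).tolist(),c["fx"])
s=sense(); print(s["time_s"],s["tcp_pos"],np.round(s["ee_rot"],4).tolist(),np.round(s["joints"],1),s["wrist_force"])
E
```

```text
[ 0.56456134 -0.02223895  0.39720555] [[-0.976, -0.211, -0.055], [-0.218, 0.946, 0.241], [0.001, 0.247, -0.969]] 343.2919421321478
2.2 [0.55065033 0.04435319 0.24915643] [[0.2159, -0.9764, -0.001], [-0.9764, -0.2159, -0.0001], [-0.0001, 0.001, -1.0]] [ 21.4  14.5  -8.7  -0.  -66.9  -8.9] [0.4791878  0.66979668 0.42290402]
```

View pics/w2.png

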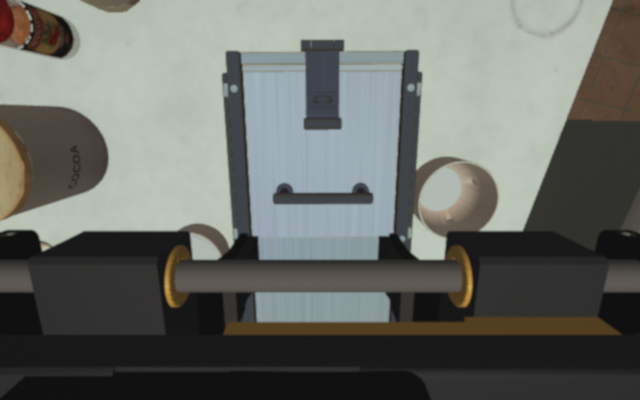

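The wrist view is clear and square to the caddy. The hinge is at (323,45), the staple at (322,99), the lip at (304–341, 118–129) and the handle bar at (274–373, 193–203). I'll measure those dark parts by mask, ray casting and depth.

```bash
cat >> h.py <<'E'
def ray(c,u,v,z):
    d=np.array(c["rotation"])@np.array([(u-c["cx"])/c["fx"],(v-c["cy"])/c["fy"],1.])
    o=np.array(c["xyz"]); return o+d*(z-o[2])/d[2]
E
python3 - <<'E'
from h import *
c=dict(np.load("w2.npz")); w=pts(c); g=cv2.cvtColor(c["frame"],cv2.COLOR_BGR2GRAY)
R=np.array(sense()["ee_rot"]); 
def dark(name,u0,v0,u1,v1,z):
    m=(g[v0:v1,u0:u1]<110).astype(np.uint8)
    n,l,s,ce=cv2.connectedComponentsWithStats(m); k=1+np.argmax(s[1:,4]); mm=l==k
    vs,us=np.nonzero(mm); r=cv2.minAreaRect(np.c_[us+u0,vs+v0].astype(np.float32))
    P=w[v0:v1,u0:u1][mm]; zm=np.nanmedian(P[:,2])
    print(name,"rect",np.round(r[0],1),np.round(r[1],1),round(r[2],1),"zdepth",round(float(zm),4),"ray",np.round(ray(c,*r[0],z),4),"meanP",np.round(np.nanmedian(P,0),4))
dark("lip",296,116,350,133,.104)
dark("handle",270,192,378,206,.119)
dark("hinge",298,36,348,52,.097)
# rails inner lines, lid symmetric centre
for v in (90,150,220):
    row=g[v].astype(int); print(v,[u for u in range(215,430) if (row[u]<110)!=(row[u-1]<110)])
    
for v in (90,220):
    a=[u for u in range(215,430) if (g[v][u]<110)]
    L=min(a);Rr=max(a); print("rail outer mids",np.round(ray(c,(L+Rr)/2,v,.092),4), np.round(ray(c,L,v,.092),4),np.round(ray(c,Rr,v,.092),4))
# lid leading edge
col=g[45:80,270].astype(int); print(col.tolist())
print("lid z",np.nanmedian(w[150:175,260:300,2]),np.nanmedian(w[90:110,255:290,2]))
# handle via two views: top camera
t=dict(np.load("top0.npz")); gt=cv2.cvtColor(t["frame"],cv2.COLOR_BGR2GRAY)
vs,us=np.nonzero(gt[170:207,303:322]<110); r=cv2.minAreaRect(np.c_[us+303,vs+170].astype(np.float32)); print("top handle",r,ray(t,*r[0],.119))
vs,us=np.nonzero(gt[172:190,328:358]<110); r=cv2.minAreaRect(np.c_[us+328,vs+172].astype(np.float32)); print("top hasp",r,ray(t,*r[0],.1))
E
```

```text
lip rect [322.  122.5] [13. 36.] 90.0 zdepth 0.1028 ray [ 0.5601 -0.0184  0.104 ] meanP [ 0.5603 -0.0184  0.1028]
handle rect [322.5 197.5] [11. 99.] 90.0 zdepth 0.1198 ray [0.5465 0.0406 0.119 ] meanP [0.5464 0.0409 0.1198]
hinge rect [322.   45.5] [11. 42.] 90.0 zdepth 0.0973 ray [ 0.5733 -0.0773  0.097 ] meanP [ 0.5734 -0.0773  0.0973]
90 [228, 231, 237, 244, 306, 339, 401, 408, 413, 417]
150 [228, 247, 398, 417]
220 [233, 251, 394, 412, 425, 428]
rail outer mids [ 0.5658 -0.0443  0.092 ] [ 0.6434 -0.027   0.092 ] [ 0.4882 -0.0616  0.092 ]
rail outer mids [0.5332 0.0661 0.092 ] [0.6211 0.0857 0.092 ] [0.4453 0.0465 0.092 ]
[193, 193, 193, 193, 193, 189, 173, 151, 144, 147, 148, 149, 150, 149, 149, 148, 148, 144, 135, 138, 153, 159, 161, 163, 160, 153, 150, 158, 168, 171, 171, 171, 171, 171, 171]
lid z 0.08594612439901694 0.08598979020943162
top handle ((311.6470947265625, 187.58824157714844), (30.074417114257812, 3.8805696964263916), 75.96376037597656) [0.54553713 0.04147528 0.119     ]
top hasp ((343.29840087890625, 181.04244995117188), (10.609539985656738, 24.05172348022461), 78.11134338378906) [ 0.5667372  -0.04608595  0.1       ]
```

Two views agree: the hinge is at (0.573, −0.077), the lip at (0.560, −0.017, ~0.099) and the handle at (0.546, 0.041, ~0.116). Next I'll grip the lip by its ends.

play_rows(steps=[{"ax": 0, "ay": 0, "az": 0, "dx": 31, "dy": 2, "dz": 0, "claw": 60}, {"ax": 0, "ay": 0, "az": 0, "dx": 31, "dy": 2.5, "dz": 0, "claw": 60}, {"ax": 0, "ay": 0, "az": 0, "dx": 0, "dy": 0, "dz": 40, "claw": 60}, {"ax": 0, "ay": 0, "az": 0, "dx": 0, "dy": 0, "dz": 40, "claw": 60}, {"ax": 0, "ay": 0, "az": 0, "dx": 0, "dy": 0, "dz": 40, "claw": 60}, {"ax": 0, "ay": 0, "az": 0, "dx": 0, "dy": 0, "dz": 15, "claw": 60}, {"ax": 0, "ay": 0, "az": 0, "dx": 0, "dy": 0, "dz": 9, "claw": 60}, {"ax": 0, "ay": 0, "az": 0, "dx": 0, "dy": 0, "dz": 0, "claw": 20}, {"ax": 0, "ay": 0, "az": 0, "dx": 0, "dy": 0, "dz": 0, "claw": 20}, {"ax": 0, "ay": 0, "az": 0, "dx": 0, "dy": 0, "dz": 0, "claw": 20}, {"ax": 0, "ay": 0, "az": 0, "dx": 0, "dy": 0, "dz": 0, "claw": 20}, {"ax": 0, "ay": 0, "az": 0, "dx": 0, "dy": 0, "dz": 0, "claw": 20}])

```text
time_s: 3.4
tcp_pos: [0.5608, -0.0169, 0.1065]
ee_rot: [[0.224, -0.974, 0.002], [-0.974, -0.224, 0.0], [-0.0, -0.002, -1.0]]
wrist_force: [-1.1, 2.1, 2.4]
gripper_width: 0.359
gripper_force: 30.0
```

The lip is held (31 mm wide, 30 N). Now I'll swing it in an arc about the hinge, past upright.

play_rows(steps=[{"ax": 0, "ay": 0, "az": 0, "dx": 1.9, "dy": 0, "dz": -11.1, "claw": 20}, {"ax": 0, "ay": 0, "az": 0, "dx": 3.7, "dy": 0, "dz": -10.2, "claw": 20}, {"ax": 0, "ay": 0, "az": 0, "dx": 5.4, "dy": 0, "dz": -9.4, "claw": 20}, {"ax": 0, "ay": 0, "az": 0, "dx": 7, "dy": 0, "dz": -8.3, "claw": 20}, {"ax": 0, "ay": 0, "az": 0, "dx": 8.3, "dy": 0, "dz": -7, "claw": 20}, {"ax": 0, "ay": 0, "az": 0, "dx": 9.4, "dy": 0, "dz": -5.4, "claw": 20}, {"ax": 0, "ay": 0, "az": 0, "dx": 10.2, "dy": 0, "dz": -3.7, "claw": 20}, {"ax": 0, "ay": 0, "az": 0, "dx": 10.7, "dy": 0, "dz": -1.9, "claw": 20}, {"ax": 0, "ay": 0, "az": 0, "dx": 10.8, "dy": 0, "dz": 0, "claw": 20}, {"ax": 0, "ay": 0, "az": 0, "dx": 10.7, "dy": 0, "dz": 1.9, "claw": 20}, {"ax": 0, "ay": 0, "az": 0, "dx": 10.2, "dy": 0, "dz": 3.7, "claw": 20}, {"ax": 0, "ay": 0, "az": 0, "dx": 9.4, "dy": 0, "dz": 5.4, "claw": 20}, {"ax": 0, "ay": 0, "az": 0, "dx": 8.3, "dy": 0, "dz": 7, "claw": 20}])

```text
time_s: 4.7
tcp_pos: [0.5851, -0.1231, 0.1462]
ee_rot: [[0.224, -0.975, 0.002], [-0.975, -0.224, -0.003], [0.003, -0.002, -1.0]]
wrist_force: [-0.6, -1.4, 4.8]
gripper_width: 0.359
gripper_force: 30.0
```

play_rows(steps=[{"ax": 0, "ay": 0, "az": 0, "dx": 7, "dy": 0, "dz": 8.3, "claw": 20}, {"ax": 0, "ay": 0, "az": 0, "dx": 5.4, "dy": 0, "dz": 9.4, "claw": 20}, {"ax": 0, "ay": 0, "az": 0, "dx": 0, "dy": 0, "dz": 0, "claw": 60}, {"ax": 0, "ay": 0, "az": 0, "dx": 0, "dy": 0, "dz": 0, "claw": 60}, {"ax": 0, "ay": 0, "az": 0, "dx": 0, "dy": 0, "dz": 0, "claw": 60}, {"ax": 0, "ay": 0, "az": 0, "dx": 0, "dy": 0, "dz": 0, "claw": 60}, {"ax": 0, "ay": 0, "az": 0, "dx": 0, "dy": 0, "dz": -30, "claw": 60}, {"ax": 0, "ay": 0, "az": 0, "dx": 0, "dy": 0, "dz": -45, "claw": 60}, {"ax": 0, "ay": 0, "az": 0, "dx": -40, "dy": 0, "dz": -45, "claw": 60}, {"ax": 0, "ay": 0, "az": 0, "dx": -45, "dy": 0, "dz": 0, "claw": 60}, {"ax": 0, "ay": 0, "az": 0, "dx": -40, "dy": 0, "dz": 0, "claw": 60}, {"ax": 0, "ay": 0, "az": 0, "dx": 0, "dy": 0, "dz": 0, "claw": 60}])

```text
time_s: 5.9
tcp_pos: [0.5595, -0.0135, 0.24]
ee_rot: [[0.229, -0.973, 0.001], [-0.973, -0.229, 0.001], [-0.001, -0.001, -1.0]]
wrist_force: [0.6, -0.1, 0.6]
gripper_width: 0.689
gripper_force: 0.0
```

```bash
python3 - <<'E'
from h import *
c=capture("wrist"); cv2.imwrite("pics/w3.png",c["frame"]); np.savez("w3.npz",**c)
s=sense(); print(s["time_s"],s["tcp_pos"],np.round(s["ee_rot"],4).tolist(),np.round(s["joints"],1),s["wrist_force"])
E
```

```text
5.95 [ 0.55994524 -0.01497639  0.23985665] [[0.2283, -0.9736, 0.0007], [-0.9736, -0.2283, 0.0003], [-0.0001, -0.0008, -1.0]] [ 15.   15.6  -8.5  -0.  -65.8  -1.8] [-0.24590997 -0.95133097  0.48530455]
```

View pics/w3.png

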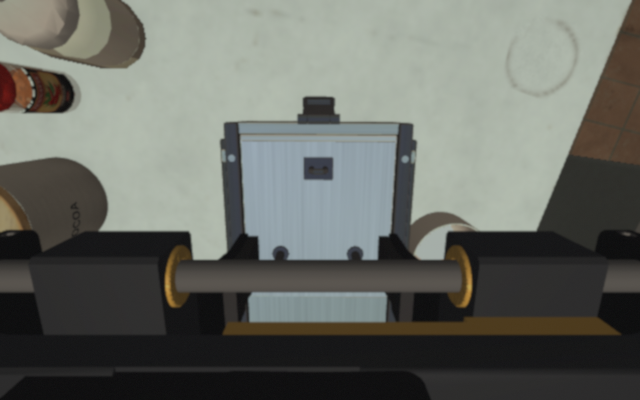

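The hasp now hangs outside the end: foreshortened at (319,105), with the staple bare at (318,168). Now I'll turn 90° and grip the handle bar across its thickness.

play_rows(steps=[{"ax": 0, "ay": 0, "az": 0, "dx": -29, "dy": 0, "dz": 0, "claw": 50}, {"ax": 0, "ay": 0, "az": 0, "dx": -29, "dy": 0.7, "dz": 0, "claw": 50}, {"ax": 0, "ay": 0, "az": 8.2, "dx": 0, "dy": 0, "dz": 0, "claw": 50}, {"ax": 0, "ay": 0, "az": 8.2, "dx": 0, "dy": 0, "dz": 0, "claw": 50}, {"ax": 0, "ay": 0, "az": 8.2, "dx": 0, "dy": 0, "dz": 0, "claw": 50}, {"ax": 0, "ay": 0, "az": 8.2, "dx": 0, "dy": 0, "dz": 0, "claw": 50}, {"ax": 0, "ay": 0, "az": 8.2, "dx": 0, "dy": 0, "dz": 0, "claw": 50}, {"ax": 0, "ay": 0, "az": 8.2, "dx": 0, "dy": 0, "dz": 0, "claw": 50}, {"ax": 0, "ay": 0, "az": 8.2, "dx": 0, "dy": 0, "dz": 0, "claw": 50}, {"ax": 0, "ay": 0, "az": 8.2, "dx": 0, "dy": 0, "dz": 0, "claw": 50}, {"ax": 0, "ay": 0, "az": 8.2, "dx": 0, "dy": 0, "dz": 0, "claw": 50}, {"ax": 0, "ay": 0, "az": 8.2, "dx": 0, "dy": 0, "dz": 0, "claw": 50}, {"ax": 0, "ay": 0, "az": 8, "dx": 0, "dy": 0, "dz": 0, "claw": 50}, {"ax": 0, "ay": 0, "az": 0, "dx": 0, "dy": 0, "dz": 20, "claw": 50}, {"ax": 0, "ay": 0, "az": 0, "dx": 0, "dy": 0, "dz": 0, "claw": 50}])

```text
time_s: 7.45
tcp_pos: [0.5453, 0.0382, 0.2168]
ee_rot: [[-0.975, -0.223, -0.006], [-0.223, 0.975, -0.001], [0.006, 0.0, -1.0]]
wrist_force: [-0.9, -0.5, -1.4]
gripper_width: 0.572
gripper_force: 0.0
```

```bash
python3 - <<'E'
from h import *
s=sense(); print(s["time_s"],s["tcp_pos"],np.round(s["ee_rot"],4).tolist(),np.round(s["joints"],1))
R=np.array(s["ee_rot"]); print("to handle, tool mm",(R.T@(np.array([.546,.0415,.111])-s["tcp_pos"])*1000).round(1))
w=pts(dict(np.load("w3.npz")))
print("hasp z",np.nanmedian(w[99:106,310:328].reshape(-1,3),0))
c=capture("wrist"); p=pts(c); m=(p[...,2]>.112)&(p[...,2]<.128)&(abs(p[...,0]-.546)<.06)&(abs(p[...,1]-.041)<.04); print(m.sum(),np.nanmedian(p[m],0) if m.any() else 0)
E
```

```text
7.45 [0.54529269 0.03820259 0.21677786] [[-0.9748, -0.223, -0.0056], [-0.223, 0.9748, -0.0012], [0.0057, 0.0001, -1.0]] [ 21.   15.5 -12.1  -0.1 -62.7 -98.1]
to handle, tool mm [ -2.    3.  105.8]
hasp z [ 0.57678605 -0.09309575  0.04696065]
1317 [0.54156936 0.0409788  0.1200478 ]
```

The depth reading puts the hasp's visible lower part at z ≈ 0.047, just outside the end, so it is hanging. Next I'll descend and grip.

play_rows(steps=[{"ax": 0, "ay": 0, "az": 0, "dx": -2, "dy": 3, "dz": 35, "claw": 50}, {"ax": 0, "ay": 0, "az": 0, "dx": 0, "dy": 0, "dz": 35, "claw": 50}, {"ax": 0, "ay": 0, "az": 0, "dx": 0, "dy": 0, "dz": 25, "claw": 50}, {"ax": 0, "ay": 0, "az": 0, "dx": 0, "dy": 0, "dz": 11, "claw": 50}, {"ax": 0, "ay": 0, "az": 0, "dx": 0, "dy": 0, "dz": 0, "claw": 0}, {"ax": 0, "ay": 0, "az": 0, "dx": 0, "dy": 0, "dz": 0, "claw": 0}, {"ax": 0, "ay": 0, "az": 0, "dx": 0, "dy": 0, "dz": 0, "claw": 0}, {"ax": 0, "ay": 0, "az": 0, "dx": 0, "dy": 0, "dz": 0, "claw": 0}, {"ax": 0, "ay": 0, "az": 0, "dx": 0, "dy": 0, "dz": 0, "claw": 0}, {"ax": 0, "ay": 0, "az": 0, "dx": 0, "dy": 0, "dz": 0, "claw": 0}])

```text
time_s: 8.5
tcp_pos: [0.5482, 0.0427, 0.1137]
ee_rot: [[-0.975, -0.224, 0.001], [-0.224, 0.975, 0.001], [-0.001, 0.0, -1.0]]
wrist_force: [-2.4, 6.5, 1.1]
gripper_width: 0.113
gripper_force: 4.4
```

play_rows(steps=[{"ax": 0, "ay": 0, "az": 0, "dx": 0, "dy": 0, "dz": 0, "claw": 0}, {"ax": 0, "ay": 0, "az": 0, "dx": 0, "dy": 5, "dz": 0, "claw": 0}, {"ax": 0, "ay": 0, "az": 0, "dx": 0, "dy": 7, "dz": 0, "claw": 0}, {"ax": 0, "ay": 0, "az": 0, "dx": 0, "dy": 7, "dz": 0, "claw": 0}, {"ax": 0, "ay": 0, "az": 0, "dx": 0, "dy": 7, "dz": 0, "claw": 0}, {"ax": 0, "ay": 0, "az": 0, "dx": 0, "dy": 7, "dz": 0, "claw": 0}, {"ax": 0, "ay": 0, "az": 0, "dx": 0, "dy": 7, "dz": 0, "claw": 0}, {"ax": 0, "ay": 0, "az": 0, "dx": 0, "dy": 7, "dz": 0, "claw": 0}, {"ax": 0, "ay": 0, "az": 0, "dx": 0, "dy": 7, "dz": 0, "claw": 0}, {"ax": 0, "ay": 0, "az": 0, "dx": 0, "dy": 7, "dz": 0, "claw": 0}, {"ax": 0, "ay": 0, "az": 0, "dx": 0, "dy": 5, "dz": 0, "claw": 0}, {"ax": 0, "ay": 0, "az": 0, "dx": 0, "dy": 4, "dz": 0, "claw": 0}, {"ax": 0, "ay": 0, "az": 0, "dx": 0, "dy": 0, "dz": 0, "claw": 0}, {"ax": 0, "ay": 0, "az": 0, "dx": 0, "dy": 0, "dz": 0, "claw": 0}, {"ax": 0, "ay": 0, "az": 0, "dx": 0, "dy": 0, "dz": 0, "claw": 0}])

```text
time_s: 10.0
tcp_pos: [0.533, 0.1089, 0.1137]
ee_rot: [[-0.974, -0.225, 0.001], [-0.225, 0.974, -0.003], [0.0, -0.003, -1.0]]
wrist_force: [3.9, -7.7, 2.0]
gripper_width: 0.1
gripper_force: 30.0
```

```bash
python3 - <<'E'
from h import *
s=sense(); p=np.array(s["tcp_pos"]); print(s["time_s"],p,s["wrist_force"],s["gripper_force"],s["gripper_width"])
yc=np.array([-.2235,.9747]); print("handle travel from grip pose",(p[:2]-[.5482,.0427])@yc, "dist from hinge-123mm",(p[:2]-[.573,-.077])@yc-.123)
out=[]
for n in ("scene","top"):
    c=capture(n); np.savez(f"{n}4.npz",**c); cv2.imwrite(f"pics/{n}4.png",c["frame"])
f=c["frame"]
cv2.imwrite("pics/crop4.png",cv2.resize(f[140:250,225:385],None,fx=5,fy=5,interpolation=cv2.INTER_CUBIC))
E
```

```text
10.0 [0.53303664 0.10893357 0.11373903] [ 3.86948749 -7.74361845  2.0139703 ] 30.00020295381546 0.10015017460253589
handle travel from grip pose 0.0679468705496401 dist from hinge-123mm 0.06716126054964008
```

View pics/crop4.png

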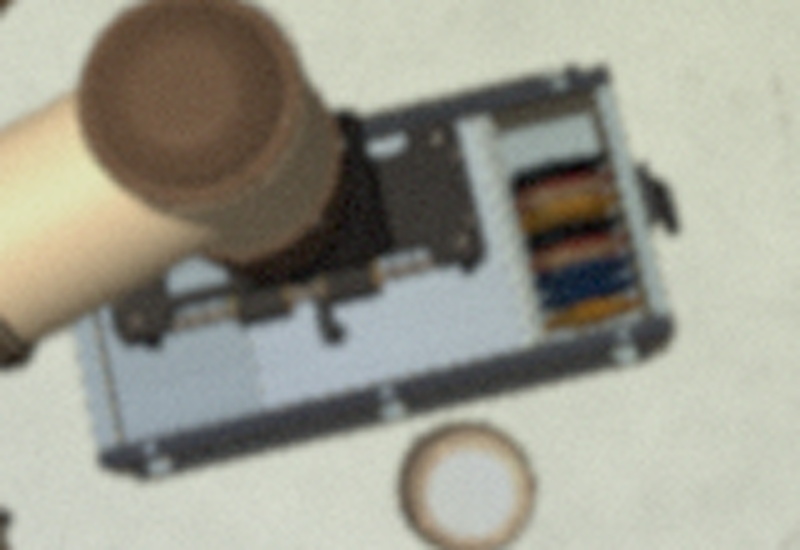

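The hasp hangs at the right end and the sachets are exposed. The lid's leading edge runs along a light strip from about (470,120) to (535,340). I'll measure the travel from both lid edges in the top view.

```bash
python3 - <<'E'
from h import *
y=np.array([-.2235,.9747]); x=np.array([.9747,.2235]); C=np.array([.573,-.077])+.168*y
def prof(c,xc,ys,z):
    R=np.array(c["rotation"]); g=cv2.cvtColor(c["frame"],cv2.COLOR_BGR2GRAY).astype(np.float32)
    acc=0
    for xx in xc:
        P=np.array([[*(C+xx*x+t*y),z] for t in ys])-c["xyz"]; q=P@R
        u=q[:,0]/q[:,2]*c["fx"]+c["cx"]; v=q[:,1]/q[:,2]*c["fy"]+c["cy"]
        acc=acc+cv2.remap(g,u.astype(np.float32),v.astype(np.float32),1)[:,0]
    return (acc/len(xc)).round().astype(int)
a=dict(np.load("top0.npz")); b=dict(np.load("top4.npz"))
xs=np.linspace(-.06,-.04,9); 
s0=np.arange(-.02,.025,.0025); print("trail shut",list(zip((s0*1000).tolist(),prof(a,xs,s0,.086).tolist())))
s1=s0+.07; print("trail now",list(zip((s1*1000).tolist(),prof(b,xs,s1,.086).tolist())))
s2=np.arange(-.115,-.06,.0025)
print("lead now",list(zip((s2*1000).round(1).tolist(),prof(b,np.linspace(-.05,0,11),s2,.086).tolist())))
E
```

```text
trail shut [(-20.0, 176), (-17.5, 176), (-15.000000000000004, 176), (-12.500000000000004, 177), (-10.000000000000005, 176), (-7.500000000000007, 176), (-5.000000000000008, 175), (-2.5000000000000093, 173), (-1.0408340855860843e-14, 166), (2.4999999999999885, 159), (4.999999999999987, 156), (7.499999999999986, 157), (9.999999999999984, 157), (12.499999999999988, 156), (14.999999999999982, 157), (17.49999999999998, 156), (19.99999999999998, 157), (22.499999999999982, 157)]
trail now [(50.0, 179), (52.50000000000001, 178), (55.00000000000001, 179), (57.5, 178), (60.0, 177), (62.5, 178), (65.0, 176), (67.5, 169), (69.99999999999999, 165), (72.5, 161), (75.0, 160), (77.49999999999999, 161), (79.99999999999999, 161), (82.49999999999999, 162), (84.99999999999999, 161), (87.49999999999999, 161), (89.99999999999999, 161), (92.49999999999999, 161)]
lead now [(-115.0, 51), (-112.5, 51), (-110.0, 49), (-107.5, 47), (-105.0, 46), (-102.5, 45), (-100.0, 51), (-97.5, 66), (-95.0, 95), (-92.5, 127), (-90.0, 150), (-87.5, 165), (-85.0, 175), (-82.5, 177), (-80.0, 176), (-77.5, 176), (-75.0, 172), (-72.5, 163), (-70.0, 152), (-67.5, 145), (-65.0, 141), (-62.5, 138), (-60.0, 137)]
```

The image gives about 67.5 mm of travel and the arm's own reading about 68 mm. I'll nudge it 2 mm further.

play_rows(steps=[{"ax": 0, "ay": 0, "az": 0, "dx": 0, "dy": 2.2, "dz": 0, "claw": 0}, {"ax": 0, "ay": 0, "az": 0, "dx": 0, "dy": 0, "dz": 0, "claw": 0}, {"ax": 0, "ay": 0, "az": 0, "dx": 0, "dy": 0, "dz": 0, "claw": 0}, {"ax": 0, "ay": 0, "az": 0, "dx": 0, "dy": 0, "dz": 0, "claw": 0}, {"ax": 0, "ay": 0, "az": 0, "dx": 0, "dy": 0, "dz": 0, "claw": 0}])

```text
time_s: 10.6
tcp_pos: [0.5326, 0.111, 0.1138]
ee_rot: [[-0.974, -0.225, 0.001], [-0.225, 0.974, -0.003], [0.0, -0.003, -1.0]]
wrist_force: [4.0, -8.5, 1.1]
gripper_width: 0.098
gripper_force: 30.0
```

```bash
python3 - <<'E'
from h import *
s=sense(); p=np.array(s["tcp_pos"]); y=np.array([-.2235,.9747])
print(s["time_s"],s["wrist_force"],s["gripper_force"],(p[:2]-[.5482,.0427])@y)
a=np.load("top0.npz")["frame"]; b=capture("top")["frame"]
d=(cv2.absdiff(a,b).max(2)>45).astype(np.uint8)
n,l,st,ce=cv2.connectedComponentsWithStats(d); print([x.tolist() for x in st[1:] if x[4]>15])
E
```

```text
10.6 [ 3.95324735 -8.52167638  1.09765052] 30.000075101852417 0.07005888315812628
[[155, 138, 167, 164, 9291], [323, 158, 32, 50, 831], [348, 175, 6, 9, 36], [355, 175, 6, 12, 47], [212, 243, 9, 3, 21], [170, 285, 63, 86, 3448], [13, 289, 9, 6, 23], [31, 292, 41, 18, 186], [61, 310, 41, 45, 1077], [0, 318, 4, 23, 54], [45, 318, 9, 12, 52], [234, 344, 58, 56, 882], [172, 351, 81, 49, 2959], [311, 366, 37, 18, 246], [251, 372, 4, 16, 27], [308, 378, 32, 17, 308], [351, 378, 16, 22, 197], [345, 388, 9, 12, 51], [294, 395, 11, 5, 40]]
```

Travel is now 70 mm, the grip is steady at 30 N, and the only image changes are from the arm and the caddy. I'll hand it in.

```bash
python3 -c "
from station import *
print(finish_job())"
```

```text
the job is handed in; nothing more can be done
None
```

The job is handed in: the hasp hangs down outside the end of the caddy, the lid is held at about 70 mm (half open) with its edge over the divider, and I saw no sign that anything else on the worktop moved.

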